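Bleed the tasting keg before its lid comes off

TASK

The little steel keg is still under gas and must be bled before anyone opens its lid. On the bleed valve on top of the lid, unscrew the knurled lock nut all the way up its thread, then press the freed pin gently down and hold it fully down for two seconds so that the gas bleeds off, and let it spring back up. Treat the small valve gently, leave the nut up, and do not disturb the tasting glasses.

Things in the scene. Friction and masses are not known exactly. Their poses are not given: they have to be found in the camera images.
- keg: Two-litre stainless tasting keg, 133 mm across, fixed on the table, with a dark fluted screw lid 77 mm across whose flat top is 172 mm up. Origin: centre of the underside; z up; spout tap and brass plate face -x. On the lid stand only the brass bleed valve (see valve_port) and a capped port 9 mm high at x 4, y 21 mm.
- valve_port (a point): Where the upright bleed valve ought to stand: on the lid's top, 15 mm from its centre towards -x. Valves are screwed in by hand, so its axis is up to 2 mm off in keg x and in y, and all heights of nut and pin up to 4 mm more or less; none is measured. Above this point: stem 11 mm across, 26 mm high; on it the lock nut; the pin's head on top.
- lock_nut (a joint): Knurled nut, 15.6 mm across, 9 mm high, its underside 26 mm above valve_port when locked; threaded on the pin. Joint in rad: 0 locked (as at the start), grows as it is unscrewed, anticlockwise from above, to its thread's end at 5.0. It rises 0.95 mm per rad, takes 0.06 N m and stays where left.
- valve_pin (a joint): Sprung pin through the nut, its round head 7 mm across, top 46 mm above valve_port. Joint in m: 0 up (shut); grows pressed down. It carries the nut, so it sinks only as far as the nut was raised off the stem, 4.5 mm at most, then stops hard. 4 N starts it, 9 N holds it at the bottom. It bleeds only beyond 3.8 mm; over 16 N bends it.
- tasting_glass_1: Bystander: empty stemmed tasting glass, 64 mm across, 155 mm tall, on the left. Origin: centre of the underside.
- tasting_glass_2: Bystander: stemmed tasting glass with some rosé, 64 mm across, 155 mm tall, on the left. Origin: centre of the underside.

How it is judged:
By the outcome, as a careful person would: the job done as asked, in the order asked, and still so for the second after the job is handed in, with the robot touching nothing.
It also fails if it takes over 72 s, if anything falls off the work surface, if the arm or the gripper's body presses on something with over 40 N, if the wrist force passes 120 N, or if a joint passes its speed limit or range.

ROBOT

A 6-joint arm with a two-finger parallel gripper is mounted at the origin on a cart in front of the work surface, level with it; the furniture and walls round the work are solid. World frame = base frame: x ahead of the robot, y to its left, z up, the work surface at z = 0. Lengths are in m, angles in rad, forces in N, time in s.
With the tool pointing down it reaches from about 0.425 to 0.95 m from the base axis. Payload 3.5 kg.
Tool frame: the origin (TCP) lies on the centre line of the jaws, within the pads' length; the fingertips stand 8 mm ahead of it and the grasp point (between the pads) lies 11 mm behind it; z points along the fingers, y is the line along which they close (so a half turn about z gives the same grasp; the last joint's range is limited). The gripper opens to 85 mm and grips with 20 to 120 N. Pads are 22 mm wide; open, the fingers measure 114 mm over their backs; the gripper's body (76 mm by 85 mm) begins 54 mm behind the grasp point. The pads swing forward as they close: fully open they stand 13 mm farther back than shut.
Start: joints at [1.036, 0.286, 1.577, -0, 1.279, -0.15], TCP at [0.253, 0.626, 0.239] pointing down, gripper open.
Joint ranges: [-2.77, 2.77], [-0.9, 2.22], [0.21, 2.48], [-1.53, 4.67], [0.24, 2.81], [-2.84, 2.84]. Speed limits (rad/s): [2.79, 2.79, 3.14, 3.14, 3.14, 3.14].

INTERFACE

Orientations are given as a unit quaternion [x, y, z, w].
In Python, from plant import ctrl gives the robot as it stands. The module is installed in compiled form; this text tells all that it offers.
- The arm moves only by the tool send_rows, never from a script. Its argument "steps" is a list of rows, each a list of 5 numbers: the shift along the tool's x, y, z in m, then the turn about the tool's z in degrees, then the opening, from -1 (shut) to 1 (fully open). A call has 1 to 12 rows; each row is the pose to reach, as a shift and turn from the pose commanded when the call began, along the tool's axes at that moment; what a row does not reach only later rows make up. A row lasts 1/10 s, in which the tool goes at most 50 mm and 8.59 degrees, less where a joint would pass 70% of its speed; a pose out of reach is approached as far as the arm can. A call with a gripper value outside its range is refused whole. The fingers move at their own pace and stop on an object; "squeeze" is the grip in N (left out, the last holds). Time passes only in rows, so rows that repeat a pose let the fingers close. It gives the time, the measured TCP pose, the force, the opening and the grip force at its end, in the units of the state.
- ctrl.get_state(): the state, without advancing time (a new reading comes with each control period).
- ctrl.read_camera(name): name is "scene" or "top" or "wrist"; returns the picture (480x640x3 uint8, red, green, blue); there is no depth.
- ctrl.calibration(name): a dict with "intrinsics" (3x3 intrinsics, pixels), "k1" (the pictures are not rectified: a ray, as slopes to the right and down, at radius r is drawn at 1 + k1 r^2 times it, then the intrinsics apply), "extrinsics" (4x4, takes a point from world to camera coordinates); the wrist camera has in their place "tool_from_camera" (4x4, takes a point from camera to tool coordinates, whose origin is the TCP and whose axes are the flange's). Camera axes: x right, y up, looking along -z (the intrinsics and any distortion apply to the point x, -y, -z); pixel columns grow to the right and rows downward; lengths in m; the calibration is good to about 2 mm. A picture is of the moment at which its call begins: read the wrist's pose just before it. calibration takes no time and is no camera call.
- ctrl.sign_off(): hands the job in; it is judged then, once.
The state is a dict: "time": time; "qpos": joint angles; "dq": joint speeds; "joint_efforts": joint torques, N m; "eef_pos": TCP position; "tcp_rot": TCP orientation; "contact_force": force on the tool from outside, world axes, zero at the start; "wrist_torque": the same for the moment, N m; "opening": opening from 0.0 (shut) to 1.0 (fully open); "finger_force": force on a finger pad.
Only numpy, scipy, OpenCV 4.12 (cv2) and the standard library are available. Lean on these libraries where they do the work, as an engineer would, in place of code of your own. Each camera call takes 0.05 s, during which the arm holds its last target. There are 200 camera calls.

## Working session

There is one attempt and no reset: what is moved stays moved. The work goes in short steps, Python scripts to look and compute and a tool call to move; the robot and the scene stay as the last step left them, time stands still between calls to the robot, and variables do not carry over. Pictures are saved under pics/ and viewed, at most 10 in all, crops included, and the job is handed in when it is done.

Besides the shell and the picture viewer there is one more tool, called after "Call:" by a JSON object that holds its "fn" and its "kwargs". send_rows: Moves the arm, as the interface text tells. Its arguments: {"type":"object","properties":{"steps":{"type":"array","items":{"type":"array","items":{"type":"number"}}},"squeeze":{"type":"number"}},"required":["steps"]}

```bash
mkdir -p pics
cat > h.py <<'E'
import numpy as np, cv2
from plant import ctrl
from scipy.spatial.transform import Rotation as R
def shot(n,f):
    s=ctrl.get_state(); im=ctrl.read_camera(n); cv2.imwrite(f'pics/{f}.png',im[:,:,::-1]); return s,im
def cam(n,s=None):
    c=ctrl.calibration(n)
    if n=='wrist':
        T=np.eye(4);T[:3,:3]=R.from_quat(s['tcp_rot']).as_matrix();T[:3,3]=s['eef_pos']
        return np.array(c['intrinsics']),c['k1'],T@np.array(c['tool_from_camera'])
    return np.array(c['intrinsics']),c['k1'],np.linalg.inv(np.array(c['extrinsics']))
def ray(C,px):
    K,k,T=C
    u=cv2.undistortPoints(np.array([[px]],float),K,np.array([k,0,0,0.]))[0,0]
    return T[:3,3],T[:3,:3]@np.array([u[0],-u[1],-1])
def onz(C,px,z):
    o,d=ray(C,px); return o+d*(z-o[2])/d[2]
def tri(rs):
    A=0;b=0
    for o,d in rs:
        d=d/np.linalg.norm(d);P=np.eye(3)-np.outer(d,d);A=A+P;b=b+P@o
    return np.linalg.solve(A,b)
def proj(C,p):
    K,k,T=C
    q=np.linalg.inv(T)@np.append(p,1); x=np.array([q[0],-q[1]])/-q[2]; x=x*(1+k*(x@x)); return (K@np.append(x,1))[:2]
E
python3 - <<'E'
from h import *
ims=[shot(n,n+'0')[1] for n in('scene','top','wrist')]
m=np.hstack(ims)
cv2.imwrite('pics/a.png',np.vstack([cv2.resize(i,(400,300)) for i in ims[:1]])[:,:,::-1])
a=np.zeros((600,800,3),np.uint8)
a[:300,:400]=cv2.resize(ims[0],(400,300));a[:300,400:]=cv2.resize(ims[1],(400,300));a[300:,:400]=cv2.resize(ims[2],(400,300))
cv2.imwrite('pics/a.png',a[:,:,::-1])
s=ctrl.get_state();print(s)
for n in('scene','top'):
  C=cam(n);print(n,C[2].round(3),C[0].round(0),C[1])
print(ctrl.calibration('wrist'))
E
```

```text
{'time': 0.15, 'qpos': array([ 1.03597774e+00,  2.86962676e-01,  1.57781199e+00,  7.97770045e-06,
        1.27860931e+00, -1.50018489e-01]), 'dq': array([-0.00170421, -0.00291307, -0.00182445, -0.00141262,  0.00055635,
       -0.00257279]), 'joint_efforts': array([ 3.42454359e-04, -4.06602645e+01, -2.93141234e+01, -1.53019541e-04,
        3.96141622e-03,  3.43870681e-06]), 'eef_pos': array([0.25310939, 0.6252241 , 0.23828015]), 'tcp_rot': array([ 1.91216259e-01,  9.81547523e-01, -8.42379968e-04, -3.04329201e-04]), 'contact_force': array([0.32443382, 0.18077862, 0.46674234]), 'wrist_torque': array([-0.00168543,  0.07106131, -0.00681231]), 'finger_force': 0.0, 'opening': 0.9943721982790191}
scene [[ 0.72   0.373 -0.586  0.087]
 [-0.694  0.371 -0.617 -0.349]
 [-0.012  0.851  0.526  0.595]
 [ 0.     0.     0.     1.   ]] [[514.   0. 311.]
 [  0. 514. 233.]
 [  0.   0.   1.]] -0.023518755105633206
top [[-0.049  0.973 -0.226  0.389]
 [-0.999 -0.048  0.011  0.18 ]
 [ 0.     0.226  0.974  0.981]
 [ 0.     0.     0.     1.   ]] [[436.   0. 324.]
 [  0. 436. 235.]
 [  0.   0.   1.]] -0.009465117160105159
{'intrinsics': array([[360.62658593,   0.        , 319.00748799],
       [  0.        , 360.62658593, 237.76723806],
       [  0.        ,   0.        ,   1.        ]]), 'k1': -0.05200491999220801, 'tool_from_camera': array([[ 1.71686882e-04,  9.50965114e-01,  3.09298113e-01,
         7.84348798e-02],
       [ 9.99999983e-01, -1.84853696e-04,  1.32640212e-05,
         4.60293685e-04],
       [ 6.97885207e-05,  3.09298105e-01, -9.50965129e-01,
        -1.35312771e-01],
       [ 0.00000000e+00,  0.00000000e+00,  0.00000000e+00,
         1.00000000e+00]])}
```

View pics/a.png

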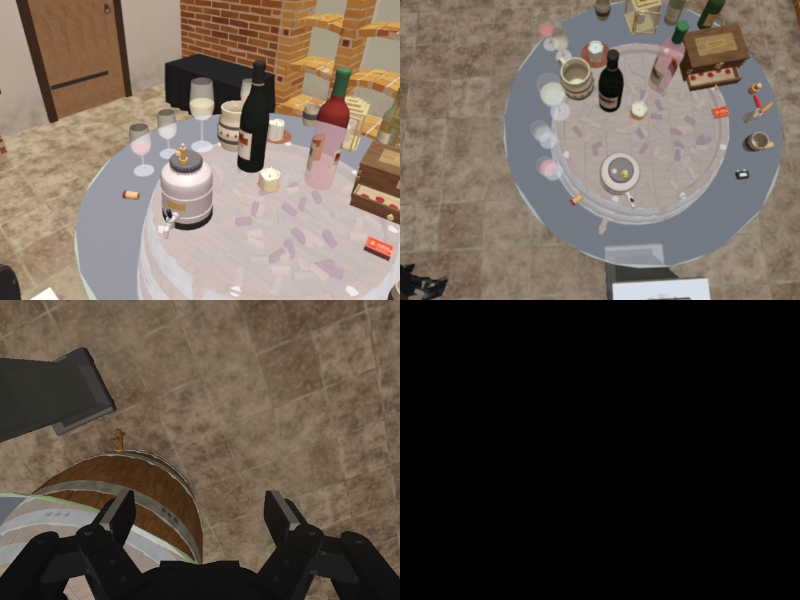

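The pictures show the keg at scene about (298,300) full-res and top about (352,275), its tap pointing towards the robot. The dark bottle stands behind it, and the glasses are to the left. Next I'll zoom in on the valve.

Run:
```python
from h import *
a=cv2.imread('pics/scene0.png')[215:395,220:380];b=cv2.imread('pics/top0.png')[230:350,300:420]
o=np.zeros((600,800,3),np.uint8)
a=cv2.resize(a[:150,:100] if 0 else a[:150],None,fx=2.5,fy=2.5,interpolation=2)  # 400x375
b=cv2.resize(b,(400,400),interpolation=2)
o[:375,:400]=a;o[:400,400:]=b
# valve zoom
c=cv2.imread('pics/scene0.png')[222:278,262:322];o[375:600,:240]=cv2.resize(c,(240,225),interpolation=2)
cv2.imwrite('pics/b.png',o)
S=cam('scene');T=cam('top')
for px in [(353,273)]: print(onz(T,px,.172),onz(T,px,.2))
```

```text
[0.50091357 0.12017567 0.172     ] [0.49703295 0.12225713 0.2       ]
```

View pics/b.png

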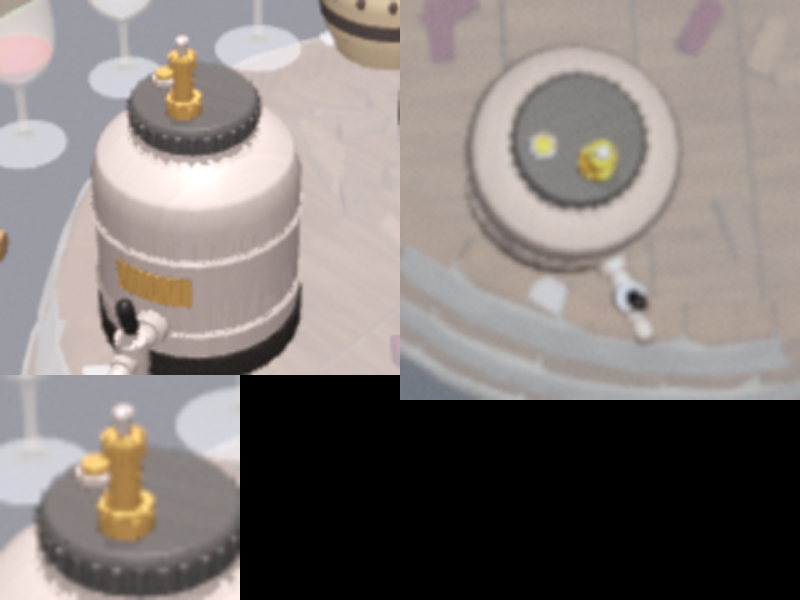

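Full-res positions: the pin head is at scene (292.8,230.7) and top (360.9,275.3), and the lid centre is at top (353.7,272).

Run:
```python
from h import *
S=cam('scene');T=cam('top')
print('head',tri([ray(S,(292.8,230.7)),ray(T,(360.9,275.3))]))
print('lid',onz(T,(353.7,272),.172))
# bottle bases from scene (x2 of a: *1.6)
for n,p in dict(dark=(402,270),rose=(510,300),glass1=(230,272),g2=(270,250),g3=(325,235)).items(): print(n,onz(S,p,0))
print('bottle top dark',tri([ray(S,(415,101)),ray(T,((615-400)*1.6,56*1.6))]))
s=ctrl.get_state();print(R.from_quat(s['tcp_rot']).as_matrix().round(3))
```

```text
head [0.48929024 0.11034331 0.22128798]
lid [0.50272336 0.11875013 0.172     ]
dark [0.77953851 0.12106498 0.        ]
rose [ 0.84343163 -0.07369017  0.        ]
glass1 [0.53557812 0.35515264 0.        ]
g2 [0.64180314 0.35926836 0.        ]
g3 [0.765095   0.31945005 0.        ]
bottle top dark [0.78124896 0.128269   0.33577053]
[[-0.927  0.375 -0.001]
 [ 0.375  0.927 -0.002]
 [ 0.    -0.002 -1.   ]]
```

Call:
{"fn": "send_rows", "kwargs": {"steps": [[0, 0, -0.045, 0, 1], [-0.03, -0.03, -0.062, 0, 1], [-0.06, -0.06, -0.062, 0, 1], [-0.095, -0.09, -0.062, 0, 1], [-0.13, -0.123, -0.062, 0, 1], [-0.165, -0.156, -0.062, 0, 1], [-0.2, -0.19, -0.062, 0, 1], [-0.235, -0.223, -0.062, 0, 1], [-0.27, -0.256, -0.062, 0, 1], [-0.305, -0.289, -0.062, 0, 1], [-0.34, -0.322, -0.062, 0, 1], [-0.375, -0.355, -0.062, 0, 1]]}}

```text
time: 1.35
eef_pos: [0.4679, 0.154, 0.3012]
tcp_rot: [0.191, 0.982, 0.0, 0.0]
contact_force: [0.7, -0.0, 0.2]
opening: 0.999
finger_force: 0.0
```

Call:
{"fn": "send_rows", "kwargs": {"steps": [[-0.02, -0.018, 0, 0, 0.0], [-0.037, -0.034, 0, 0, -0.2], [-0.037, -0.034, 0, 0, -0.2], [-0.037, -0.034, 0, 8, -0.2], [-0.037, -0.034, 0, 16, -0.2], [-0.037, -0.034, 0, 24, -0.2], [-0.037, -0.034, 0, 32, -0.2], [-0.037, -0.034, 0, 40, -0.2]]}}

```text
time: 2.15
eef_pos: [0.4886, 0.1114, 0.3011]
tcp_rot: [0.517, 0.856, 0.0, -0.0]
contact_force: [-0.1, -0.3, -0.6]
opening: 0.397
finger_force: 0.0
```

Run:
```python
from h import *
s,im=shot('wrist','w1');print(s['qpos'],s['eef_pos'],s['tcp_rot'],s['opening'],s['contact_force'],s['wrist_torque'])
print(proj(cam('wrist',s),np.array([.489,.110,.221])))
```

```text
[ 2.11965108e-02 -1.48280113e-01  1.92295121e+00  4.81128122e-04
  1.36765007e+00 -4.61977773e-01] [0.48859774 0.11139452 0.30105411] [ 5.17442553e-01  8.55717836e-01  3.95212447e-06 -4.33791633e-04] 0.39650766396847337 [-0.1097364  -0.27556586 -0.56677337] [ 0.0401118  -0.00798549 -0.00019682]
[317.16937114 253.24849023]
```

View pics/w1.png

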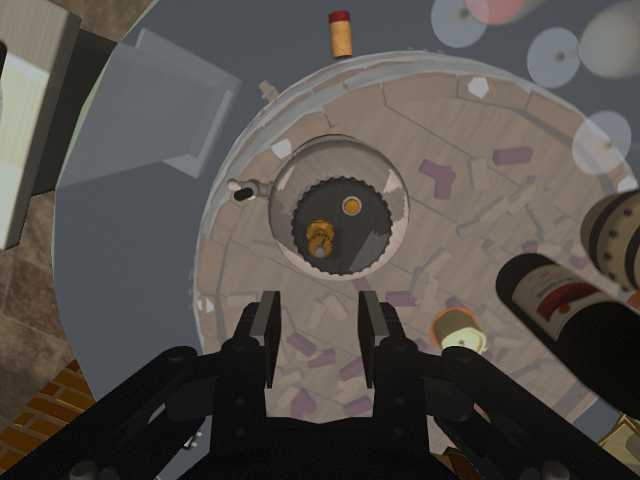

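The wrist picture shows the valve between the jaws' line, with the grey pin head at about (321,251), the gold nut at (320,240) and the port at (351,206). I'll turn it half round for an opposite view, which also winds up joint 6.

Call:
{"fn": "send_rows", "kwargs": {"steps": [[0, 0, 0, 8, -0.2], [0, 0, 0, 16, -0.2], [0, 0, 0, 24, -0.2], [0, 0, 0, 32, -0.2], [0, 0, 0, 40, -0.2], [0, 0, 0, 48, -0.2], [0, 0, 0, 56, -0.2], [0, 0, 0, 64, -0.2], [0, 0, 0, 72, -0.2], [0, 0, 0, 80, -0.2], [0, 0, 0, 88, -0.2], [0, 0, 0, 90, -0.2]]}}

```text
time: 3.4
eef_pos: [0.4887, 0.1113, 0.3011]
tcp_rot: [0.97, 0.242, -0.0, -0.0]
contact_force: [0.0, -0.8, 0.1]
opening: 0.399
finger_force: 0.0
```

Call:
{"fn": "send_rows", "kwargs": {"steps": [[0, 0, 0, 8, -0.2], [0, 0, 0, 16, -0.2], [0, 0, 0, 24, -0.2], [0, 0, 0, 32, -0.2], [0, 0, 0, 40, -0.2], [0, 0, 0, 48, -0.2], [0, 0, 0, 56, -0.2], [0, 0, 0, 64, -0.2], [0, 0, 0, 72, -0.2], [0, 0, 0, 80, -0.2], [0, 0, 0, 88, -0.2], [0, 0, 0, 90, -0.2]]}}

```text
time: 4.6
eef_pos: [0.4887, 0.1112, 0.3011]
tcp_rot: [0.857, -0.515, -0.0, -0.0]
contact_force: [0.4, 0.1, 0.8]
opening: 0.401
finger_force: 0.0
```

Run:
```python
from h import *
s,im=shot('wrist','w2');print(s['qpos'],s['eef_pos'],s['tcp_rot'])
p=proj(cam('wrist',s),np.array([.489,.110,.221]));print(p)
o=np.zeros((400,800,3),np.uint8)
a=cv2.imread('pics/w1.png')[210:270,290:350]; x,y=int(p[0])-30,int(p[1])-40;print(x,y)
b=cv2.imread('pics/w2.png')[y:y+60,x:x+60]
o[:,:400]=cv2.resize(a,(400,400),interpolation=2);o[:,400:]=cv2.resize(b,(400,400),interpolation=2)
cv2.imwrite('pics/c.png',o)
```

```text
[ 2.09020575e-02 -1.48189860e-01  1.92276893e+00  3.78061220e-04
  1.36758718e+00  2.67442688e+00] [0.48872046 0.11122817 0.30111119] [ 8.56986739e-01 -5.15338348e-01 -3.41339839e-04 -3.73523990e-06]
[320.87342446 250.30073253]
290 210
```

View pics/c.png

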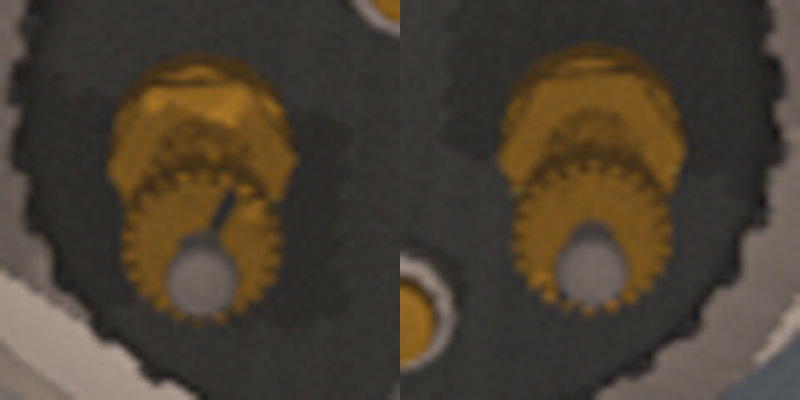

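Both crops are clear. Full-res positions in the first and second view:
- **Pin head:** w1 (319.8,252.05), w2 (318.25,250.85).
- **Nut top centre:** w1 (320.05,246.05), w2 (318.4,244.85).

Run:
```python
from h import *
s1=dict(eef_pos=[.48859774,.11139452,.30105411],tcp_rot=[5.17442553e-01,8.55717836e-01,3.95e-06,-4.338e-04])
s2=dict(eef_pos=[.48872046,.11122817,.30111119],tcp_rot=[8.56986739e-01,-5.15338348e-01,-3.41e-04,-3.7e-06])
A,B=cam('wrist',s1),cam('wrist',s2);S=cam('scene');T=cam('top')
h=tri([ray(A,(319.8,252.05)),ray(B,(318.25,250.85))]);n=tri([ray(A,(320.05,246.05)),ray(B,(318.4,244.85))])
print(h,n)
for z in(.214,.218,.222):
  a,b=onz(A,(319.8,252.05),z),onz(B,(318.25,250.85),z);print(z,a,b,(a+b)/2)
for z in(.204,.207,.211):
  a,b=onz(A,(320.05,246.05),z),onz(B,(318.4,244.85),z);print(z,a,b,(a+b)/2)
print('scene/top/all',tri([ray(S,(292.8,230.7)),ray(T,(360.9,275.3))]))
s=ctrl.get_state();M=R.from_quat(s['tcp_rot']).as_matrix();print(M.round(3))
for q in(h,n): print('tool',(M.T@(q-s['eef_pos']))*1000)
```

```text
[0.48922931 0.11122524 0.21935562] [0.48928093 0.11124082 0.20765347]
0.214 [0.48936181 0.10906965 0.214     ] [0.48911156 0.11337571 0.214     ] [0.48923668 0.11122268 0.214     ]
0.218 [0.4886727  0.11036894 0.218     ] [0.48978943 0.11208068 0.218     ] [0.48923106 0.11122481 0.218     ]
0.222 [0.48798359 0.11166822 0.222     ] [0.4904673  0.11078566 0.222     ] [0.48922545 0.11122694 0.222     ]
0.204 [0.48920715 0.10975997 0.204     ] [0.48936582 0.112719   0.204     ] [0.48928648 0.11123949 0.204     ]
0.207 [0.48871455 0.11068359 0.207     ] [0.48984906 0.11179801 0.207     ] [0.48928181 0.1112408  0.207     ]
0.211 [0.48805775 0.1119151  0.211     ] [0.49049338 0.11057003 0.211     ] [0.48927557 0.11124256 0.211     ]
scene/top/all [0.48929024 0.11034331 0.22128798]
[[ 0.469 -0.883 -0.001]
 [-0.883 -0.469  0.   ]
 [-0.001  0.    -1.   ]]
tool [ 0.28313424 -0.48689873 81.73125968]
tool [ 0.30065073 -0.54440134 93.43338544]
```

Call:
{"fn": "send_rows", "kwargs": {"steps": [[0.0003, -0.0005, 0.02, 0, -0.3], [0.0003, -0.0005, 0.045, 0, -0.4], [0.0003, -0.0005, 0.065, 0, -0.4], [0.0003, -0.0005, 0.08, 0, -0.4], [0.0003, -0.0005, 0.09, 0, -0.4], [0.0003, -0.0005, 0.096, 0, -0.45], [0.0003, -0.0005, 0.101, 0, -0.5], [0.0003, -0.0005, 0.101, 0, -0.5], [0.0003, -0.0005, 0.101, 0, -0.5], [0.0003, -0.0005, 0.101, 0, -0.5]], "squeeze": 25}}

```text
time: 5.65
eef_pos: [0.4903, 0.1104, 0.2012]
tcp_rot: [0.857, -0.515, 0.001, -0.0]
contact_force: [0.1, -0.4, -0.2]
opening: 0.252
finger_force: 0.0
```

Run:
```python
from h import *
s,im=shot('wrist','w3');print(s['qpos'],s['eef_pos'],s['tcp_rot'],s['contact_force'],s['opening'])
C=cam('wrist',s);p=proj(C,np.array([.4893,.1112,.21]));print(p)
x,y=int(p[0])-75,int(p[1])-75
cv2.imwrite('pics/d.png',cv2.resize(im[y:y+150,x:x+150,::-1],(600,600),interpolation=2));print(x,y)
```

```text
[ 1.93014791e-02 -6.38271643e-02  2.03081798e+00 -5.41621101e-06
  1.17307073e+00  2.67299481e+00] [0.49027639 0.11038183 0.20116026] [ 8.56963344e-01 -5.15376796e-01  6.49642265e-04 -4.05022792e-04] [ 0.11229131 -0.36059067 -0.23338388] 0.25243092422127456
[322.29179775 331.1166806 ]
247 256
```

View pics/d.png

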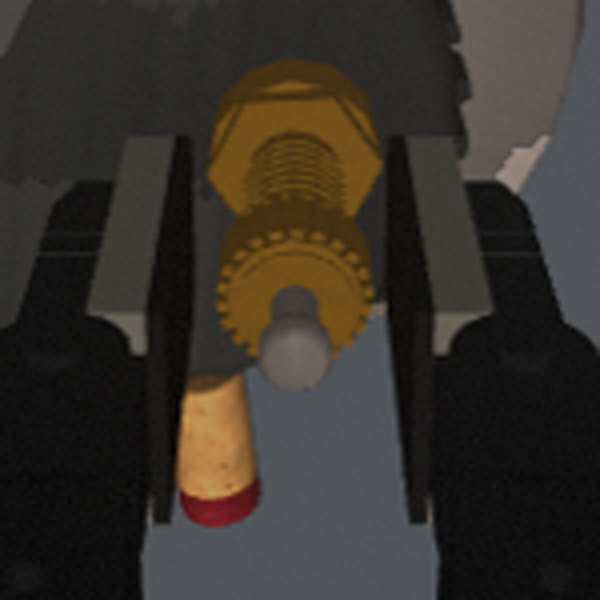

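The nut, at crop (297,300), sits about 0.6 mm to the right (+y) of the jaws' mid-line at 290. That agrees with the measured pose, so I'll correct it and close.

Call:
{"fn": "send_rows", "kwargs": {"steps": [[-0.001, 0.0006, 0, 0, -0.5], [-0.001, 0.0006, 0, 0, -0.5], [-0.001, 0.0006, 0, 0, -0.55], [-0.001, 0.0006, 0, 0, -0.6]]}}

```text
time: 6.1
eef_pos: [0.4888, 0.111, 0.2004]
tcp_rot: [0.857, -0.515, 0.0, -0.0]
contact_force: [-0.3, 0.3, -0.1]
opening: 0.199
finger_force: 0.0
```

Call:
{"fn": "send_rows", "kwargs": {"steps": [[0, 0, 0, 0, -0.64], [0, 0, 0, 0, -0.7], [0, 0, 0, 0, -0.8], [0, 0, 0, 0, -0.8]], "squeeze": 22}}

```text
time: 6.5
eef_pos: [0.4891, 0.1112, 0.2005]
tcp_rot: [0.857, -0.515, 0.0, -0.0]
contact_force: [2.0, 1.2, 0.5]
opening: 0.165
finger_force: 21.4
```

```bash
cat > st.py <<'E'
from h import *
s=ctrl.get_state();M=R.from_quat(s['tcp_rot']).as_matrix()
print('t',s['time'],'q6',s['qpos'][5],'pos',np.round(s['eef_pos'],5),'Ftool',(M.T@s['contact_force']).round(2),'Ttool',(M.T@s['wrist_torque']).round(3),'open',s['opening'],'ff',s['finger_force'],'nut off (tool mm)',(M.T@(np.array([.4893,.1112,.2035])-s['eef_pos'])*1000).round(2))
E
python3 st.py
```

```text
t 6.5 q6 2.6743485320939904 pos [0.48914 0.11118 0.20052] Ftool [-0.07 -2.32 -0.49] Ttool [ 0.373 -0.047  0.069] open 0.1654158198810075 ff 21.419401466846466 nut off (tool mm) [ 0.06 -0.16 -2.98]
```

Call:
{"fn": "send_rows", "kwargs": {"steps": [[0, -0.0002, 0, 0, -0.8], [0, -0.0002, -0.0001, -5, -0.8], [0, -0.0002, -0.0002, -10, -0.8], [0, -0.0002, -0.0003, -15, -0.8], [0, -0.0002, -0.0003, -20, -0.8], [0, -0.0002, -0.0004, -25, -0.8], [0, -0.0002, -0.0005, -30, -0.8], [0, -0.0002, -0.0006, -35, -0.8], [0, -0.0002, -0.0007, -40, -0.8]]}}

```text
time: 7.4
eef_pos: [0.4891, 0.1111, 0.2012]
tcp_rot: [0.982, -0.19, 0.0, -0.0]
contact_force: [1.9, 1.6, 0.1]
opening: 0.165
finger_force: 21.5
```

```bash
python3 st.py
```

```text
t 7.4 q6 1.9730798485123242 pos [0.4891  0.11111 0.20117] Ftool [ 1.12 -2.21 -0.1 ] Ttool [0.251 0.218 0.115] open 0.16546007788289552 ff 21.453501284122467 nut off (tool mm) [ 0.15 -0.15 -2.33]
```

Call:
{"fn": "send_rows", "kwargs": {"steps": [[0, 0, -0.0001, -6, -0.8], [0, 0, -0.0002, -12, -0.8], [0, 0, -0.0003, -18, -0.8], [0, 0, -0.0004, -24, -0.8], [0, 0, -0.0005, -30, -0.8], [0, 0, -0.0006, -36, -0.8], [0, 0, -0.0007, -42, -0.8], [0, 0, -0.0008, -48, -0.8], [0, 0, -0.0009, -54, -0.8], [0, 0, -0.001, -60, -0.8], [0, 0, -0.0011, -66, -0.8], [0, 0, -0.0012, -72, -0.8]]}}

```text
time: 8.6
eef_pos: [0.4891, 0.111, 0.2024]
tcp_rot: [0.906, 0.424, 0.0, 0.0]
contact_force: [1.6, 1.3, 0.1]
opening: 0.165
finger_force: 21.5
```

```bash
python3 st.py
```

```text
t 8.6 q6 0.7157317066141057 pos [0.48915 0.11098 0.20238] Ftool [ 2.05  0.44 -0.06] Ttool [-0.133  0.26   0.16 ] open 0.16501128726224867 ff 21.47224098443985 nut off (tool mm) [ 0.27 -0.02 -1.12]
```

```bash
python3 - <<'E'
from h import *
s,im=shot('wrist','w4')
C=cam('wrist',s);p=proj(C,np.array([.4893,.1112,.21]))
x,y=int(p[0])-75,int(p[1])-75
cv2.imwrite('pics/e.png',cv2.resize(im[y:y+150,x:x+150,::-1],(600,600),interpolation=2));print(x,y)
E
python3 st.py
```

```text
242 252
t 8.65 q6 0.7129502738915374 pos [0.48913 0.11098 0.20237] Ftool [1.33 0.54 0.2 ] Ttool [-0.152  0.292  0.058] open 0.16623185559613568 ff 21.473893225193024 nut off (tool mm) [ 0.28 -0.01 -1.13]
```

View pics/e.png

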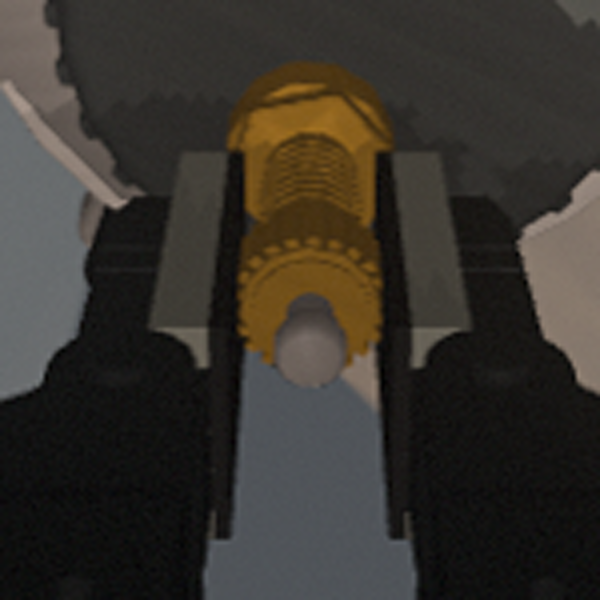

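The nut stays seated between the pads at crop (310,300), with the head at (310,350). The dark mark I saw earlier was only the pin's shadow. I'll keep turning.

Call:
{"fn": "send_rows", "kwargs": {"steps": [[0, 0, -0.0001, -6, -0.8], [0, 0, -0.0002, -12, -0.8], [0, 0, -0.0003, -18, -0.8], [0, 0, -0.0004, -24, -0.8], [0, 0, -0.0005, -30, -0.8], [0, 0, -0.0006, -36, -0.8], [0, 0, -0.0007, -42, -0.8], [0, 0, -0.0008, -48, -0.8], [0, 0, -0.0009, -54, -0.8], [0, 0, -0.001, -60, -0.8], [0, 0, -0.0011, -66, -0.8], [0, 0, -0.0012, -72, -0.8]]}}

```text
time: 9.85
eef_pos: [0.4893, 0.111, 0.2036]
tcp_rot: [0.484, 0.875, 0.0, 0.0]
contact_force: [2.7, 0.8, -1.1]
opening: 0.166
finger_force: 21.5
```

```bash
python3 st.py
```

```text
t 9.85 q6 -0.5390431614011059 pos [0.48925 0.11098 0.20356] Ftool [-0.75  2.7   1.09] Ttool [-0.349 -0.056  0.011] open 0.16593076557628167 ff 21.475000083446503 nut off (tool mm) [0.16 0.15 0.06]
```

Call:
{"fn": "send_rows", "kwargs": {"steps": [[0, 0, -0.0001, -6, -0.8], [0, 0, -0.0002, -12, -0.8], [0, 0, -0.0003, -18, -0.8], [0, 0, -0.0004, -24, -0.8], [0, 0, -0.0005, -30, -0.8], [0, 0, -0.0006, -36, -0.8], [0, 0, -0.0007, -42, -0.8], [0, 0, -0.0008, -48, -0.8], [0, 0, -0.0009, -54, -0.8], [0, 0, -0.001, -60, -0.8], [0, 0, -0.0011, -66, -0.8], [0, 0, -0.0012, -72, -0.8]]}}

```text
time: 11.05
eef_pos: [0.4893, 0.1111, 0.2048]
tcp_rot: [-0.122, 0.992, 0.0, 0.0]
contact_force: [2.4, 1.7, -0.7]
opening: 0.167
finger_force: 21.5
```

```bash
python3 st.py
```

```text
t 11.05 q6 -1.7956519723831414 pos [0.48927 0.11112 0.20476] Ftool [-2.78  1.07  0.72] Ttool [-0.119 -0.344  0.067] open 0.1674042657817725 ff 21.474454700946808 nut off (tool mm) [-0.05  0.07  1.26]
```

Call:
{"fn": "send_rows", "kwargs": {"steps": [[0, 0, -0.0001, -5, -0.8], [0, 0, -0.0002, -10, -0.8], [0, 0, -0.0002, -15, -0.8], [0, 0, -0.0003, -20, -0.8], [0, 0, -0.0004, -24, -0.8], [0, 0, -0.0004, -27, -0.8], [0, 0, -0.0005, -29, -0.8], [0, 0, -0.0005, -30, -0.8], [0, 0, -0.0005, -30, -0.8]]}}

```text
time: 11.95
eef_pos: [0.4892, 0.1111, 0.2053]
tcp_rot: [-0.374, 0.928, -0.0, 0.0]
contact_force: [1.9, 1.1, 0.6]
opening: 0.169
finger_force: 21.5
```

```bash
python3 st.py
```

```text
t 11.95 q6 -2.3159294608445693 pos [0.48923 0.11114 0.20527] Ftool [-2.15 -0.49 -0.64] Ttool [ 0.099 -0.426  0.05 ] open 0.16933836641753086 ff 21.50150030851364 nut off (tool mm) [-0.09 -0.    1.77]
```

Call:
{"fn": "send_rows", "kwargs": {"steps": [[0, 0, 0, -1, -0.8], [0, 0, 0, -2, -0.8], [0, 0, 0, -2, -0.8]]}}

```text
time: 12.25
eef_pos: [0.4892, 0.1111, 0.2053]
tcp_rot: [-0.39, 0.921, -0.0, 0.0]
contact_force: [3.5, 1.9, 0.8]
opening: 0.164
finger_force: 21.5
```

```bash
python3 st.py
```

```text
t 12.25 q6 -2.3520739187256194 pos [0.48919 0.11113 0.20528] Ftool [-3.79 -1.14 -0.82] Ttool [ 0.198 -0.526  0.037] open 0.16428590232969864 ff 21.50421917438507 nut off (tool mm) [-0.13 -0.03  1.78]
```

Call:
{"fn": "send_rows", "kwargs": {"steps": [[0, 0, 0, -1, -0.8], [0, 0, 0, -2, -0.8], [0, 0, 0, -3, -0.8], [0, 0, 0, -4, -0.8], [0, 0, 0, -4, -0.8]]}}

```text
time: 12.75
eef_pos: [0.4889, 0.1108, 0.2052]
tcp_rot: [-0.423, 0.906, -0.0, -0.0]
contact_force: [2.5, -0.5, 1.4]
opening: 0.164
finger_force: 21.6
```

```bash
for i in 1 2 3; do python3 st.py; python3 -c "from plant import ctrl;ctrl.read_camera('top')"; done
```

```text
t 12.75 q6 -2.422450150057519 pos [0.4889  0.11084 0.2052 ] Ftool [-1.25 -2.24 -1.4 ] Ttool [ 0.29  -0.247  0.05 ] open 0.16433505520689778 ff 21.5663480758667 nut off (tool mm) [-0.54 -0.07  1.7 ]
t 12.8 q6 -2.422037279387562 pos [0.4889  0.11083 0.20521] Ftool [-1.15 -1.67 -0.83] Ttool [ 0.339 -0.214  0.115] open 0.16489462156795104 ff 21.569586396217346 nut off (tool mm) [-0.54 -0.07  1.71]
t 12.85 q6 -2.421953048825705 pos [0.48891 0.11083 0.2052 ] Ftool [-1.36 -1.53 -1.22] Ttool [ 0.31  -0.181  0.062] open 0.16294539076131895 ff 21.573181450366974 nut off (tool mm) [-0.53 -0.06  1.7 ]
```

The tool shifted about 0.5 mm sideways in the last few degrees, which suggests the nut is at its thread's end. I'll release it and lift.

Call:
{"fn": "send_rows", "kwargs": {"steps": [[0, 0, 0, 0, -0.6], [0, 0, 0, 0, -0.5], [0, 0, 0, 0, -0.4], [0, 0, 0, 0, -0.3], [0, 0, -0.02, 0, -0.3], [0, 0, -0.05, 0, -0.3], [0, 0, -0.08, 0, -0.3], [0, 0, -0.096, 0, -0.3], [0, 0, -0.096, 0, -0.3]]}}

```text
time: 13.8
eef_pos: [0.4901, 0.1112, 0.304]
tcp_rot: [-0.422, 0.906, -0.001, 0.002]
contact_force: [-0.1, -0.2, -0.2]
opening: 0.35
finger_force: 0.0
```

Run:
```python
from h import *
s,im=shot('wrist','w5');print(s['eef_pos'],s['tcp_rot'],s['qpos'])
C=cam('wrist',s);p=proj(C,np.array([.4893,.1112,.215]));print(p)
x,y=int(p[0])-30,int(p[1])-30;print(x,y)
cv2.imwrite('pics/f.png',cv2.resize(im[y:y+60,x:x+60,::-1],(600,600),interpolation=2))
```

```text
[0.49012295 0.11115852 0.30397683] [-0.42229171  0.90645599 -0.00109358  0.00245876] [ 2.08915813e-02 -1.49916474e-01  1.91915153e+00 -1.87590051e-05
  1.36697565e+00 -2.42184844e+00]
[321.58203319 244.79457226]
291 214
```

View pics/f.png

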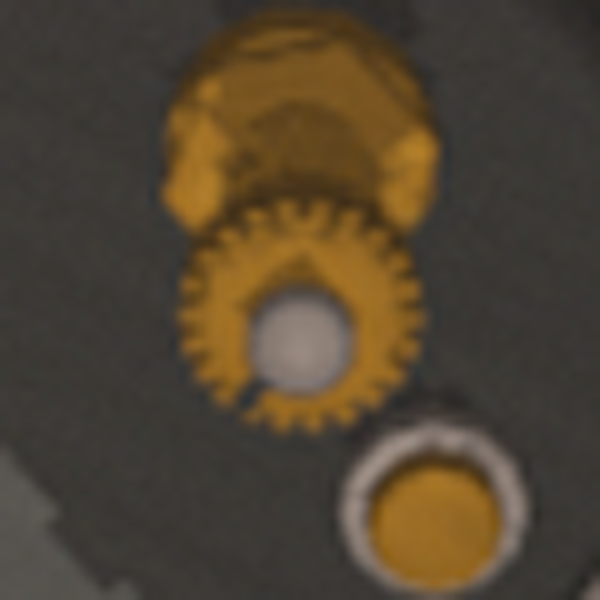

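The nut disc at crop (304,317) now sits close under the head at (302,342), so it is raised. Next I'll shut the jaws and lower them towards the pin.

Call:
{"fn": "send_rows", "kwargs": {"steps": [[0, 0, 0, 0, -0.6], [0, 0, 0, 0, -1], [0, 0, 0.02, 0, -1], [0, 0, 0.035, 0, -1], [0, 0, 0.05, 0, -1], [0, 0, 0.056, 0, -1], [0, 0, 0.056, 0, -1], [0, 0, 0.056, 0, -1], [0, 0, 0.056, 0, -1]], "squeeze": 20}}

```text
time: 14.75
eef_pos: [0.4895, 0.1111, 0.2462]
tcp_rot: [-0.422, 0.906, -0.0, 0.001]
contact_force: [-0.4, 0.0, -0.6]
opening: 0.0
finger_force: 0.0
```

```bash
python3 st.py
python3 - <<'E'
from h import *
s,im=shot('wrist','w6')
cv2.imwrite('pics/g.png',cv2.resize(im[220:420,220:420,::-1],(600,600),interpolation=2))
E
python3 st.py
```

```text
t 14.75 q6 -2.4218312033594946 pos [0.48953 0.11112 0.24617] Ftool [0.24 0.32 0.58] Ttool [-0.02  -0.01   0.012] open 0.0003790202097924494 ff 0.0 nut off (tool mm) [ 0.13  0.29 42.67]
t 14.8 q6 -2.4218525633387538 pos [0.48951 0.11112 0.24617] Ftool [ 0.44 -0.11  0.67] Ttool [-0.007 -0.031 -0.051] open -0.001911252311857091 ff 0.0 nut off (tool mm) [ 0.13  0.27 42.67]
```

View pics/g.png

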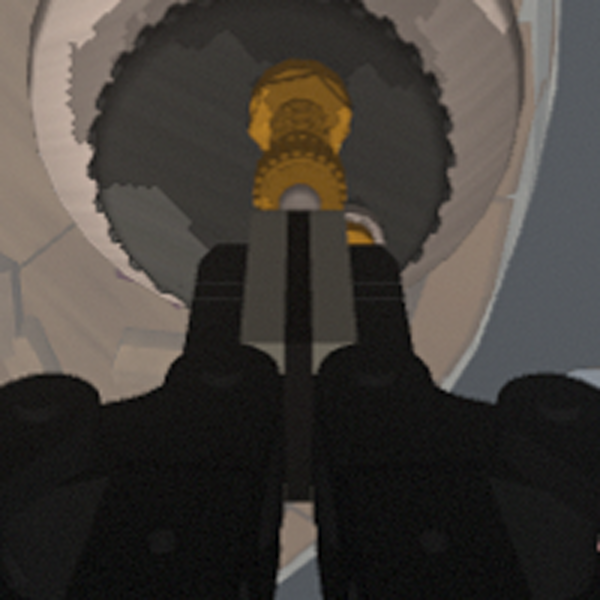

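The shut fingertips at crop (298,210) line up with the head at x 299. I'll lower in small steps.

Call:
{"fn": "send_rows", "kwargs": {"steps": [[0, 0.0002, 0.006, 0, -1], [0, 0.0002, 0.01, 0, -1], [0, 0.0002, 0.013, 0, -1], [0, 0.0002, 0.015, 0, -1], [0, 0.0002, 0.015, 0, -1], [0, 0.0002, 0.015, 0, -1], [0, 0.0002, 0.015, 0, -1]]}}

```text
time: 15.5
eef_pos: [0.4889, 0.1112, 0.2303]
tcp_rot: [-0.422, 0.906, -0.0, 0.0]
contact_force: [0.0, -0.1, 0.1]
opening: -0.001
finger_force: 0.0
```

Call:
{"fn": "send_rows", "kwargs": {"steps": [[0, 0, 0.0005, 0, -1], [0, 0, 0.0005, 0, -1], [0, 0, 0.001, 0, -1], [0, 0, 0.001, 0, -1]]}}

```text
time: 15.9
eef_pos: [0.4888, 0.1112, 0.2291]
tcp_rot: [-0.422, 0.906, 0.0, -0.0]
contact_force: [0.0, 0.2, -0.0]
opening: -0.001
finger_force: 0.0
```

Call:
{"fn": "send_rows", "kwargs": {"steps": [[0, 0, 0.0005, 0, -1], [0, 0, 0.0005, 0, -1], [0, 0, 0.001, 0, -1], [0, 0, 0.001, 0, -1]]}}

```text
time: 16.3
eef_pos: [0.489, 0.1112, 0.2287]
tcp_rot: [-0.422, 0.906, -0.0, 0.0]
contact_force: [-1.6, 0.4, 3.0]
opening: -0.001
finger_force: 1.5
```

Call:
{"fn": "send_rows", "kwargs": {"steps": [[0, 0, 0.0005, 0, -1], [0, 0, 0.0005, 0, -1], [0, 0, 0.001, 0, -1], [0, 0, 0.001, 0, -1]]}}

```text
time: 16.7
eef_pos: [0.489, 0.1112, 0.2275]
tcp_rot: [-0.422, 0.906, -0.0, 0.0]
contact_force: [-1.1, 0.5, 4.4]
opening: 0.002
finger_force: 2.4
```

Call:
{"fn": "send_rows", "kwargs": {"steps": [[0, 0, 0.0005, 0, -1], [0, 0, 0.0005, 0, -1], [0, 0, 0.001, 0, -1], [0, 0, 0.001, 0, -1]]}}

```text
time: 17.1
eef_pos: [0.489, 0.1112, 0.2266]
tcp_rot: [-0.422, 0.906, -0.0, 0.0]
contact_force: [-1.3, 0.3, 5.8]
opening: 0.002
finger_force: 2.9
```

Call:
{"fn": "send_rows", "kwargs": {"steps": [[0, 0, 0.0005, 0, -1], [0, 0, 0.0005, 0, -1], [0, 0, 0.0005, 0, -1]]}}

```text
time: 17.4
eef_pos: [0.489, 0.1113, 0.2262]
tcp_rot: [-0.422, 0.906, -0.0, 0.0]
contact_force: [-1.1, -0.5, 5.8]
opening: -0.002
finger_force: 3.1
```

Call:
{"fn": "send_rows", "kwargs": {"steps": [[0, 0, 0.0005, 0, -1], [0, 0, 0.0005, 0, -1], [0, 0, 0.0005, 0, -1]]}}

```text
time: 17.7
eef_pos: [0.4891, 0.1112, 0.2259]
tcp_rot: [-0.422, 0.906, -0.0, 0.0]
contact_force: [-0.7, -1.2, 6.4]
opening: -0.002
finger_force: 3.3
```

```bash
python3 st.py
```

```text
t 17.7 q6 -2.421556248377875 pos [0.48905 0.11124 0.22586] Ftool [ 1.32 -0.23 -6.36] Ttool [-0.205  0.232 -0.016] open -0.001712903385665434 ff 3.287578799863695 nut off (tool mm) [-0.12 -0.2  22.36]
```

Call:
{"fn": "send_rows", "kwargs": {"steps": [[0, 0, 0.0005, 0, -1], [0, 0, 0.0005, 0, -1], [0, 0, 0.001, 0, -1], [0, 0, 0.001, 0, -1]]}}

```text
time: 18.1
eef_pos: [0.4891, 0.1113, 0.225]
tcp_rot: [-0.422, 0.906, -0.0, 0.0]
contact_force: [-1.5, -0.2, 7.7]
opening: 0.002
finger_force: 3.7
```

Call:
{"fn": "send_rows", "kwargs": {"steps": [[0, 0, 0.0005, 0, -1], [0, 0, 0.0005, 0, -1], [0, 0, 0.0005, 0, -1]]}}

```text
time: 18.4
eef_pos: [0.4891, 0.1112, 0.2247]
tcp_rot: [-0.422, 0.906, -0.0, 0.0]
contact_force: [-3.4, -0.3, 7.1]
opening: -0.003
finger_force: 3.9
```

Call:
{"fn": "send_rows", "kwargs": {"steps": [[0, 0, 0.0003, 0, -1], [0, 0, 0.0003, 0, -1], [0, 0, 0.0003, 0, -1]]}}

```text
time: 18.7
eef_pos: [0.4891, 0.1113, 0.2245]
tcp_rot: [-0.422, 0.906, -0.0, 0.0]
contact_force: [-2.1, -0.5, 7.7]
opening: -0.001
finger_force: 4.0
```

Call:
{"fn": "send_rows", "kwargs": {"steps": [[0, 0, 0.0003, 0, -1], [0, 0, 0.0003, 0, -1], [0, 0, 0.0003, 0, -1]]}}

```text
time: 19.0
eef_pos: [0.4891, 0.1112, 0.2243]
tcp_rot: [-0.422, 0.906, -0.0, 0.0]
contact_force: [-2.1, -0.2, 8.5]
opening: 0.003
finger_force: 4.2
```

Call:
{"fn": "send_rows", "kwargs": {"steps": [[0, 0, 0.0003, 0, -1], [0, 0, 0.0003, 0, -1], [0, 0, 0.0003, 0, -1]]}}

```text
time: 19.3
eef_pos: [0.4891, 0.1112, 0.224]
tcp_rot: [-0.422, 0.906, -0.0, 0.0]
contact_force: [-2.5, -0.8, 8.0]
opening: 0.001
finger_force: 4.3
```

Call:
{"fn": "send_rows", "kwargs": {"steps": [[0, 0, 0.0003, 0, -1], [0, 0, 0.0003, 0, -1], [0, 0, 0.0003, 0, -1]]}}

```text
time: 19.6
eef_pos: [0.4892, 0.1112, 0.224]
tcp_rot: [-0.422, 0.906, -0.0, 0.0]
contact_force: [-3.9, -0.1, 10.5]
opening: -0.004
finger_force: 4.8
```

```bash
python3 st.py
```

```text
t 19.6 q6 -2.4215870107708 pos [0.48916 0.11124 0.22402] Ftool [  2.56   2.94 -10.52] Ttool [-0.354  0.359 -0.014] open -0.003670696520846042 ff 4.793105579683115 nut off (tool mm) [-0.05 -0.11 20.52]
```

The pin has stopped at z 0.2240 with the force rising to 10.5 N, so it is on its hard stop. I'll hold it there.

Call:
{"fn": "send_rows", "kwargs": {"steps": [[0, 0, 0.0001, 0, -1], [0, 0, 0.0001, 0, -1], [0, 0, 0.0001, 0, -1], [0, 0, 0.0001, 0, -1], [0, 0, 0.0001, 0, -1], [0, 0, 0.0001, 0, -1]]}}

```text
time: 20.2
eef_pos: [0.4892, 0.1113, 0.224]
tcp_rot: [-0.422, 0.906, -0.0, 0.0]
contact_force: [-2.8, -1.0, 10.2]
opening: 0.0
finger_force: 4.9
```

Call:
{"fn": "send_rows", "kwargs": {"steps": [[0, 0, 0, 0, -1], [0, 0, 0, 0, -1], [0, 0, 0, 0, -1], [0, 0, 0, 0, -1], [0, 0, 0, 0, -1], [0, 0, 0, 0, -1], [0, 0, 0, 0, -1], [0, 0, 0, 0, -1], [0, 0, 0, 0, -1], [0, 0, 0, 0, -1], [0, 0, 0, 0, -1], [0, 0, 0, 0, -1]]}}

```text
time: 21.4
eef_pos: [0.4892, 0.1112, 0.224]
tcp_rot: [-0.422, 0.906, -0.0, 0.0]
contact_force: [-2.6, 0.1, 10.3]
opening: -0.004
finger_force: 4.9
```

Call:
{"fn": "send_rows", "kwargs": {"steps": [[0, 0, 0, 0, -1], [0, 0, 0, 0, -1], [0, 0, 0, 0, -1], [0, 0, 0, 0, -1], [0, 0, 0, 0, -1], [0, 0, 0, 0, -1], [0, 0, 0, 0, -1], [0, 0, 0, 0, -1], [0, 0, 0, 0, -1], [0, 0, 0, 0, -1], [0, 0, 0, 0, -1], [0, 0, 0, 0, -1]]}}

```text
time: 22.6
eef_pos: [0.4892, 0.1112, 0.224]
tcp_rot: [-0.422, 0.906, -0.0, 0.0]
contact_force: [-3.3, -1.1, 9.7]
opening: -0.001
finger_force: 4.9
```

Call:
{"fn": "send_rows", "kwargs": {"steps": [[0, 0, -0.001, 0, -1], [0, 0, -0.002, 0, -1], [0, 0, -0.003, 0, -1], [0, 0, -0.004, 0, -1], [0, 0, -0.005, 0, -1], [0, 0, -0.006, 0, -1], [0, 0, -0.008, 0, -1], [0, 0, -0.015, 0, -1], [0, 0, -0.035, 0, -1], [0, 0, -0.06, 0, -1], [0, 0, -0.08, 0, -1], [0, 0, -0.08, 0, -1]]}}

```text
time: 23.8
eef_pos: [0.4902, 0.1113, 0.3055]
tcp_rot: [-0.422, 0.906, -0.001, 0.003]
contact_force: [0.4, 0.5, 0.4]
opening: -0.001
finger_force: 0.0
```

Run:
```python
from h import *
s,im=shot('wrist','w7');print(s['eef_pos'],s['contact_force'],s['dq'].round(3))
a=im[210:300,270:370]
a=cv2.resize(a,(500,450),interpolation=2)
cv2.imwrite('pics/i.png',a[:,:,::-1])
```

```text
[0.49017467 0.11127753 0.3055078 ] [0.39958943 0.53104535 0.43014977] [ 0.     0.027  0.062  0.    -0.025  0.   ]
```

View pics/i.png

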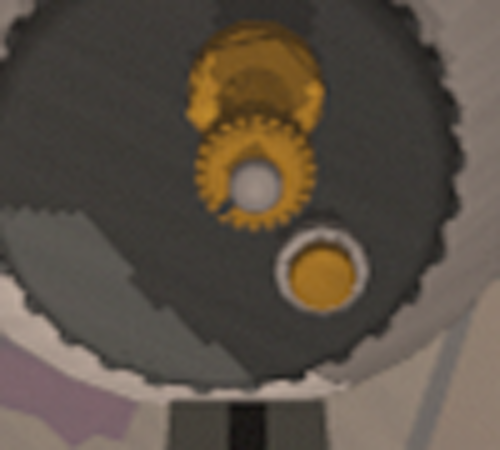

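The nut at crop (256,172) is still up under the head at (256,186), the pin has sprung back, and the arm is clear of the valve.

Call:
{"fn": "send_rows", "kwargs": {"steps": [[0, 0, 0, 0, -1], [0, 0, 0, 0, -1], [0, 0, 0, 0, -1], [0, 0, 0, 0, -1], [0, 0, 0, 0, -1]]}}

```text
time: 24.35
eef_pos: [0.4887, 0.1112, 0.3019]
tcp_rot: [-0.422, 0.906, 0.0, -0.0]
contact_force: [-0.4, -0.7, 0.1]
opening: -0.001
finger_force: 0.0
```

```bash
python3 -c "from plant import ctrl;print(ctrl.sign_off())"
```

```text
the job is handed in; nothing more can be done
None
```

I unscrewed the lock nut about 5.1 rad to its thread's end, held the pin on its stop for about 3 s at about 10 N, let it spring back with the nut still up, kept clear of the glasses, and handed the job in at 24.4 s; no verdict was shown.

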